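Pull a proof on the table-top roller press

ROBOT

A 6-joint arm with a two-finger parallel gripper is mounted at the origin on the work surface. World frame = base frame: x ahead of the robot, y to its left, z up, the work surface at z = 0. Lengths are in mm, angles in degrees, forces in N, time in s.
With the tool pointing down it reaches from about 300 to 850 mm from the base axis. Payload 4.2 kg.
Tool frame: the origin (TCP) lies midway between the tips of the shut fingers; the grasp point (between the pads) lies 19 mm behind it; z points along the fingers, y is the line along which they close (so a half turn about z gives the same grasp; the last joint's range is limited). The gripper opens to 91 mm and grips with 3 to 60 N. Pads are 32 mm wide; open, the fingers measure 118 mm over their backs; the gripper's body (76 mm by 178 mm) begins 60 mm behind the grasp point.
Start: joints at [-66.979, 18.312, 89.639, -0, 72.044, -1.146], TCP at [235.412, -524.618, 213.976] pointing down, gripper open.
Joint ranges: [-177.97, 177.97], [-48.28, 115.42], [12.27, 149.76], [-77.06, 257.06], [2.81, 150.46], [-146.56, 146.56]. Speed limits (degrees/s): [147.25, 147.25, 180, 180, 180, 180].

INTERFACE

Orientations are given as [roll, pitch, yaw] about the fixed x, y, z axes, in that order (R = Rz(yaw) Ry(pitch) Rx(roll)).
In Python, from workcell import env gives the robot as it stands.
- The arm moves only by the tool send_rows, never from a script. Its argument "steps" is a list that holds one entry, the list of rows, each a list of 5 numbers: the shift along the tool's x, y, z scaled (see below), then the turn about the tool's z scaled (see below), then the opening, from 0 (shut) to 1 (fully open). In form: [[[dx, dy, dz, yaw, fingers], ...]]. A call has 1 to 5 rows; each row shifts and turns the commanded pose from where the row before left it, along the tool's axes as they then stand; what a row does not reach is not made up. The controller multiplies each number of a shift by 0.04 m and each number of a turn by 0.12 rad. A row lasts 1/12 s, in which the tool goes at most 41.7 mm and 7.16 degrees, less where a joint would pass 70% of its speed; a pose out of reach is approached as far as the arm can. A call with a number of a shift or a turn outside -1 to 1 is refused whole. A call with a gripper value outside its range is refused whole. The fingers move at their own pace and stop on an object; "squeeze" is the grip in N (left out, the last holds). Time passes only in rows, so rows that do not move let the fingers close. It gives the time, the measured TCP pose, the force, the opening and the grip force at its end, in the units of the state.
- env.state(): the state, without advancing time (a new reading comes with each control period).
- env.grab_frame(name): name is "scene" or "top" or "wrist"; returns a dict with "pixels" (384x512x3 uint8, red, green, blue), "depth" (384x512 float32, mm along the optical axis (not along the pixel's ray), 0 where there is no reading), "intrinsics" (3x3 intrinsics, pixels), "cam_to_world" (4x4, takes a point from camera to world coordinates). Camera axes: x right, y down, z forward; pixel columns grow to the right and rows downward; lengths in mm; the calibration is good to about 2 mm. A picture is of the moment at which its call begins.
- env.job_done(): hands the job in; it is judged then, once.
The state is a dict: "time_s": time; "qpos": joint angles; "qvel": joint speeds; "effort": joint torques, N m; "ee_pos": TCP position; "ee_rot": TCP orientation; "force": force on the tool from outside, world axes, zero at the start; "torque": the same for the moment, N m; "gripper_width": finger opening in mm; "gripper_force": force on a finger pad.
Only numpy, scipy, OpenCV 4.12 (cv2) and the standard library are available. Lean on these libraries where they do the work, as an engineer would, in place of code of your own. Each camera call takes 0.05 s, during which the arm holds its last target. There are 200 camera calls.

TASK

Pull one proof on the press: push the roller off by its handle bar in the short run-up before the sheet, and let it roll right across the sheet slowly and untouched, printing by its own weight alone, while your open fingers travel along astride the bar, without touching it, for at least three seconds of the run. Once the roller is past the sheet, close the fingers on the bar, bring the roller to rest between the sheet and the end stop without banging into the stop, then let go. Leave the ink jar, brush tin and ink knife where they are.

Things in the scene. Friction and masses are not known exactly. Their poses are not given: they have to be found in the camera images.
- press: Table-top proof press, fixed: grey bed 280 mm wide (its x), 820 mm long (its y), bed top 60 mm above the table, two steel rails along y, an upright stop at each end of each rail. Origin: on the table under the middle of the bed; z up. The roller's home end is +y; it runs towards -y. Its place varies; its yaw too, by up to 0.15 rad.
- sheet (a point): Middle of the white sheet on the wooden printing block in the middle of the bed, its top 83 mm above the table. Sheet 124 mm in press x by 300 mm in press y (y -150 to +150 mm).
- carriage (a joint): Travel of the roller carriage along the press's -y, m: 0 at the home stop, 0.60 at the far stop; starts at rest at 0 to 0.04. Roller axis and bar lie at press y = 0.30 minus this. Run-up 0 to 0.15, roller on the sheet 0.15 to 0.45, run-out 0.45 to 0.60. A push should leave it rolling at about 0.08 to 0.10 m/s.
- axle (a point): Centre of the steel roller, radius 50 mm, 200 mm long, axis along press x, 133 mm above the table. The carriage (1.4 kg) and the roller turning with it (3.0 kg) coast like about 5.9 kg; drag 0.3 N s/m, friction 0.015 N (nominal; masses vary 30 to 40 percent). Level bed, no spring: set off at 0.09 m/s it could run 0.5 to 1 m, and it stays where it is stopped.
- bar (a point): Middle of the round wooden handle bar on the carriage: diameter 28 mm, along press x (across the travel), free for 200 mm between two green cheeks; centre line 245 mm above the table, 62 mm above the roller's top, nothing between. Axes as the press's. Fingers that close along press y stand astride it from above, some 25 mm clear on each side when fully open.
- ink_jar: Glass ink jar with black cap, 70 mm across, 75 mm high, beyond the press; origin under its middle. Not to be moved.
- brush_tin: Tin with brushes, 75 mm across, 110 mm high (brushes to 255 mm), beyond the press; origin under its middle. Not to be moved.
- ink_knife: Ink knife (spatula) 200 mm long, lying flat beyond the press; origin under its middle. Not to be moved.

How it is judged (in metres and radians):
On the way, in this order (a step that is already met when the one before it is completed fails the run):
1. the roller runs free while the open fingers go along astride its bar, within 20 mm of it along the travel, without touching it, for 3 s (velocity of joint carriage above 0.02 m/s and contact force between each of the arm, the fingers and carriage below 0.3 N and y of the grasp point in the frame of bar between -0.02 and 0.02 m and x of the grasp point in the frame of bar between -0.09 and 0.09 m and z of the grasp point in the frame of bar between -0.03 and 0.03 m), for 3 s.
2. past the sheet, the fingers hold the bar and the roller is brought to rest (value of joint carriage above 0.445 m and contact force between the fingers and carriage above 3 N and velocity of joint carriage between -0.015 and 0.015 m/s), for 0.2 s.
At the end, for the whole second after the job is handed in: The roller rests past the sheet (carriage at 0.445 to 0.60), still within 0.01 m/s, let go; the jar, tin and knife are within 30 mm of where they were (value of joint carriage between 0.445 and 0.603 m and velocity of joint carriage between -0.01 and 0.01 m/s and distance of each of ink_jar, brush_tin, ink_knife from where it was at the start of the episode below 0.03 m); the robot touches nothing.
It fails at once if the carriage is touched while the roller is on the sheet (carriage between 0.16 and 0.44) (value of joint carriage between 0.16 and 0.44 m and contact force between any of the arm, the fingers and carriage above 0.5 N).
It fails at once if the roller bangs into the far stop (faster than 0.04 m/s) (value of joint carriage above 0.595 m and velocity of joint carriage above 0.04 m/s).
It fails at once if the ink jar, brush tin or ink knife is moved more than 30 mm (distance of any of ink_jar, brush_tin, ink_knife from where it was at the start of the episode above 0.03 m).
It also fails if it takes over 42 s, if anything falls off the work surface, if the arm or the gripper's body presses on something with over 40 N, if the wrist force passes 120 N, or if a joint passes its speed limit or range.

## Working session

There is one attempt and no reset: what is moved stays moved. The work goes in short steps, Python scripts to look and compute and a tool call to move; the robot and the scene stay as the last step left them, time stands still between calls to the robot, and variables do not carry over. Pictures are saved under pics/ and viewed, at most 10 in all, crops included, and the job is handed in when it is done.

Besides the shell and the picture viewer there is one more tool, called after "Request:" as name([rows], argument=value, ...), one row to a line, values as JSON. send_rows: Moves the arm, as the interface text tells. Shifts and turns lie within -1 to 1; 1 stands for 0.04 m of shift or 0.12 rad of turn. Its arguments: {"type":"object","properties":{"steps":{"type":"array"},"squeeze":{"type":"number"}},"required":["steps"]}

```bash
mkdir -p pics; ls; python3 - <<'E'
from workcell import env
import cv2,numpy as np
s=env.state();print({k:np.round(s[k],2).tolist() for k in s})
for n in("scene","top"):
    f=env.grab_frame(n);np.savez(f"pics/{n}.npz",**f)
    cv2.imwrite(f"pics/{n}.png",f["pixels"][:,:,::-1])
E
```

```text
pics
{'time_s': 0.0, 'qpos': [-66.98, 18.35, 89.7, -0.0, 72.05, -1.15], 'qvel': [0.01, 0.03, 0.03, 0.08, -0.04, -0.08], 'effort': [-0.0, -41.25, -23.2, 0.07, 0.05, -0.0], 'ee_pos': [235.21, -524.14, 213.13], 'ee_rot': [-179.9, -0.0, 24.17], 'force': [0.11, 0.2, -0.16], 'torque': [-0.02, -0.04, 0.02], 'gripper_force': 0.0, 'gripper_width': 91.52}
```

View pics/top.png

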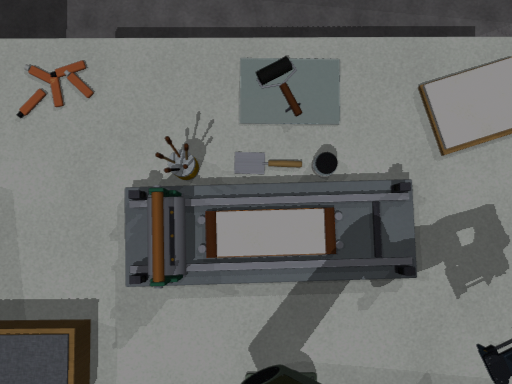

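View pics/scene.png

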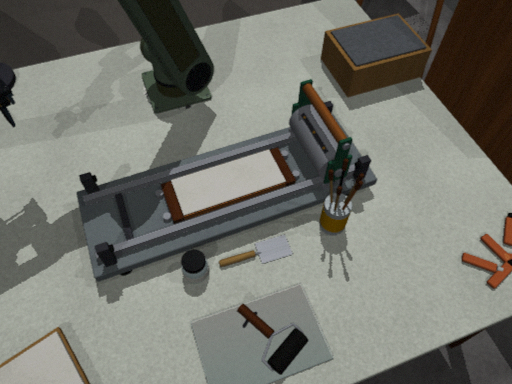

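The top view shows the bar from about (157,192) to (157,283), the sheet from (216,208) to (327,257), and the bed from (125,186) to (416,277). The tin is at (183,165) near the cheek, the jar at (325,160) and the knife at (270,162).

```bash
python3 - <<'E'
import numpy as np,cv2
f=np.load("pics/top.npz");P=f["pixels"].astype(int);D=f["depth"];K=f["intrinsics"];T=f["cam_to_world"]
v,u=np.mgrid[:384,:512]
X=np.stack([(u-K[0,2])/K[0,0]*D,(v-K[1,2])/K[1,1]*D,D,np.ones_like(D)],-1)@T.T
X=X[...,:3]
def ray(u,v,z):
    d=T[:3,:3]@[(u-K[0,2])/K[0,0],(v-K[1,2])/K[1,1],1];o=T[:3,3];return o+d*(z-o[2])/d[2]
def rect(m):
    c=cv2.minAreaRect(np.float32(X[m][:,:2]));print(np.round(c[0],1),np.round(c[1],1),round(c[2],2),"z",np.median(X[m][:,2]).round(1),m.sum())
box=lambda a,b,c,d:(u>=a)&(u<b)&(v>=c)&(v<d)
# sheet
sh=box(210,335,200,265)&(P.min(-1)>150)&(abs(X[...,2]-83)<8);rect(sh)
A=X[sh];_,_,V=np.linalg.svd((A-A.mean(0))[:,:2],full_matrices=False);print("sheet mean",A.mean(0).round(1),"axis",V[0],np.degrees(np.arctan2(V[0][0],-V[0][1])))
# bed
bed=box(115,425,175,295)&(X[...,2]>45)&(X[...,2]<75);rect(bed)
# bar
br=box(140,175,195,281)&(X[...,2]>225)&(X[...,2]<275);rect(br)
A=X[br];p=np.polyfit(A[:,0],A[:,1],1);print("bar fit y=",p,"angle",np.degrees(np.arctan(p[0])), "zmax",np.percentile(A[:,2],95),A.mean(0))
for n,b,z in(("jar",(310,342,145,178),(60,90)),("tin",(150,205,135,182),(90,300)),("knife",(230,305,148,178),(3,30))):
    m=box(*b)&(X[...,2]>z[0])&(X[...,2]<z[1])
    if m.any(): print(n,X[m].min(0).round(),X[m].max(0).round())
E
```

```text
[0. 0.] [0. 0.] 0.0 z nan 0
  return _methods._mean(a, axis=axis, dtype=dtype,
  ret = ret.dtype.type(ret / rcount)
<stdin>:13: RuntimeWarning: Mean of empty slice.
  ret = um.true_divide(
Traceback (most recent call last):
IndexError: index 0 is out of bounds for axis 0 with size 0
```

```bash
cat > m.py <<'E'
import numpy as np,cv2
f=np.load("pics/top.npz");P=f["pixels"].astype(int);D=f["depth"];K=f["intrinsics"];T=f["cam_to_world"]
v,u=np.mgrid[:384,:512]
X=np.stack([(u-K[0,2])/K[0,0]*D,(v-K[1,2])/K[1,1]*D,D,np.ones_like(D)],-1)@T.T
X=X[...,:3]
print(T.round(3).tolist(),K.tolist())
for q in((270,232),(157,235),(350,120),(135,240),(325,160)):print(q,P[q[1],q[0]],X[q[1],q[0]].round(1),D[q[1],q[0]])
def ray(u,v,z):
    d=T[:3,:3]@[(u-K[0,2])/K[0,0],(v-K[1,2])/K[1,1],1];o=T[:3,3];return (o+d*(z-o[2])/d[2]).round(1)
def rect(n,m,z):
    m=cv2.morphologyEx(m.astype(np.uint8),cv2.MORPH_OPEN,np.ones((3,3)))
    c=np.array([ray(a,b,z) for b,a in np.argwhere(m)],np.float32)
    r=cv2.minAreaRect(c[:,:2]);print(n,np.round(r[0],1),np.round(r[1],1),round(r[2],2),m.sum(),"mean",c.mean(0).round(1))
box=lambda a,b,c,d:(u>=a)&(u<b)&(v>=c)&(v<d)
rect("sheet",box(205,340,200,265)&(P.min(-1)>150),83)
o=box(145,172,190,285)&(P[...,0]-P[...,2]>40);rect("bar",o,245)
rows=[r for r in range(195,281) if o[r].sum()>4]
L=np.array([ray(u[r][o[r]].mean(),r,245) for r in rows]);p=np.polyfit(L[:,0],L[:,1],1);print("bar",p,np.degrees(np.arctan(p[0])),L.mean(0),L[0],L[-1],np.mean([o[r].sum() for r in rows]))
for q in((125,187),(126,286),(412,180),(416,277)):print("bed",q,ray(*q,60))
print("jar",ray(325,160,75),"tin",ray(186,165,110),"knife",ray(270,162,5))
E
python3 m.py
```

```text
[[-0.01, -0.998, 0.068, 515.522], [-1.0, 0.009, -0.012, 72.92], [0.011, -0.068, -0.998, 1361.066], [0.0, 0.0, 0.0, 1.0]] [[459.4075657862416, 0.0, 258.7435965194732], [0.0, 459.4075657862416, 196.61915452599112], [0.0, 0.0, 1.0]]
(270, 232) [143 142 142] [504.4  27.6  83.2] 1274.5962
(157, 235) [100  62  29] [501.4 303.5 259.3] 1095.4147
(350, 120) [128 131 127] [ 837.  -219.6    2.2] 1380.9792
(135, 240) [72 77 81] [485.5 406.2  62.3] 1289.7124
(325, 160) [13 13 14] [ 705.7 -130.6   74.4] 1299.0Traceback (most recent call last):
  File "m.py", line 15, in <module>
    rect("sheet",box(205,340,200,265)&(P.min(-1)>150),83)
    ~~~~^^^^^^^^^^^^^^^^^^^^^^^^^^^^^^^^^^^^^^^^^^^^^^^^^
  File "m.py", line 13, in rect
    r=cv2.minAreaRect(c[:,:2]);print(n,np.round(r[0],1),np.round(r[1],1),round(r[2],2),m.sum(),"mean",c.mean(0).round(1))
                      ~^^^^^^
IndexError: too many indices for array: array is 1-dimensional, but 2 were indexed
```

```bash
python3 - <<'E'
import cv2
a=cv2.imread("pics/top.png")[160:300,110:430];cv2.imwrite("pics/topc.png",cv2.resize(a,None,fx=2.5,fy=2.5,interpolation=2))
E
```

```text
(no output)
```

View pics/topc.png

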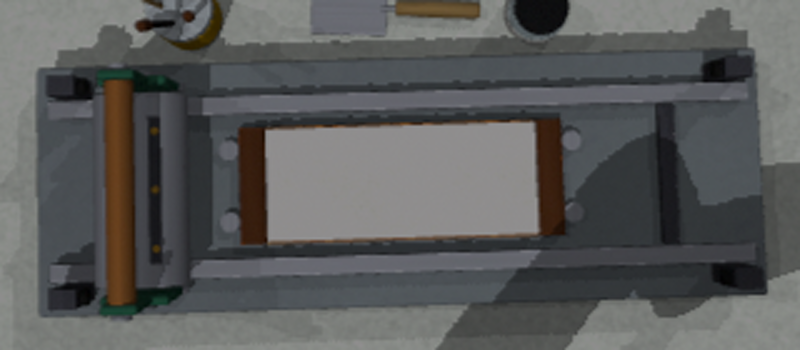

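The crop shows the bar at crop x 105–133, y 80–303, a clean sheet, and cheeks at crop y about 76 and 303. The colour threshold only needs lowering.

```bash
sed -i 's/>150)/>125)/;s/>40);rect/>25);rect/' m.py; python3 m.py | tail -n +7
```

```text
Traceback (most recent call last):
  File "m.py", line 15, in <module>
    rect("sheet",box(205,340,200,265)&(P.min(-1)>125),83)
    ~~~~^^^^^^^^^^^^^^^^^^^^^^^^^^^^^^^^^^^^^^^^^^^^^^^^^
  File "m.py", line 13, in rect
    r=cv2.minAreaRect(c[:,:2]);print(n,np.round(r[0],1),np.round(r[1],1),round(r[2],2),m.sum(),"mean",c.mean(0).round(1))
cv2.error: OpenCV(4.12.0) /io/opencv/modules/imgproc/src/convhull.cpp:143: error: (-215:Assertion failed) total >= 0 && (depth == CV_32F || depth == CV_32S) in function 'convexHull'
```

```bash
sed -i 's/minAreaRect(c\[:,:2\])/minAreaRect(np.ascontiguousarray(c[:,:2]))/' m.py; python3 m.py | tail -n +7
```

```text
sheet [504.3  27.1] [122.1 297.5] 1.13 4731 mean [504.1  27.2  83. ]
bar [498.3 305.3] [214.5  26.5] 0.35 1000 mean [497.7 305.6 245. ]
bar [2.01187787e-02 2.95178412e+02] 1.1525656166236002 [495.40465116 305.14534884 245.        ] [598.1 307.  245. ] [393.6 303.5 245. ] 11.30232558139535
bed (125, 187) [635.3 436.4  60. ]
bed (126, 286) [357.7 430.8  60. ]
bed (412, 180) [ 648.3 -380.6   60. ]
bed (416, 277) [ 373.8 -383.    60. ]
jar [ 705.6 -130.5   75. ] tin [689.7 256.5 110. ] knife [711.3  22.5   5. ]
```

Request:
send_rows([
  [[0,0,-0.55,0.67,1],[0,0,-0.55,0.67,1],[0,0,-0.55,0.67,1],[0,0,-0.55,0.67,1],[0,0,-0.55,0.67,1]],
])

```text
time_s: 0.52
ee_pos: [235.3, -524.3, 324.5]
ee_rot: [-179.9, 0.0, 0.9]
force: [-0.5, -0.2, -0.8]
gripper_width: 91.1
gripper_force: 0.0
```

Request:
send_rows([
  [[0.3,-0.9,0,0,1],[0.3,-0.9,0,0,1],[0.3,-0.9,0,0,1],[0.3,-0.9,0,0,1],[0.3,-0.9,0,0,1]],
])

```text
time_s: 0.93
ee_pos: [291.8, -341.6, 323.5]
ee_rot: [-180.0, 0.0, 1.1]
force: [0.6, -0.7, 1.0]
gripper_width: 91.3
gripper_force: 0.0
```

Request:
send_rows([
  [[0.3,-0.9,0,0,1],[0.3,-0.9,0,0,1],[0.3,-0.9,0,0,1],[0.3,-0.9,0,0,1],[0.3,-0.9,0,0,1]],
])

```text
time_s: 1.35
ee_pos: [348.0, -160.5, 323.8]
ee_rot: [-180.0, 0.0, 1.1]
force: [1.1, -0.2, -0.3]
gripper_width: 91.3
gripper_force: 0.0
```

Request:
send_rows([
  [[0.3,-0.9,0,0,1],[0.3,-0.9,0,0,1],[0.3,-0.9,0,0,1],[0.3,-0.9,0,0,1],[0.3,-0.9,0,0,1]],
])

```text
time_s: 1.77
ee_pos: [404.5, 20.7, 323.8]
ee_rot: [180.0, 0.0, 1.1]
force: [1.0, -0.7, 0.3]
gripper_width: 91.4
gripper_force: 0.0
```

Request:
send_rows([
  [[0.31,-0.88,0,0,1],[0.31,-0.88,0,0,1],[0.31,-0.88,0,0,1],[0.31,-0.88,0,0,1],[0.31,-0.88,0,0,1]],
])

```text
time_s: 2.18
ee_pos: [463.1, 197.9, 323.5]
ee_rot: [180.0, 0.0, 1.2]
force: [0.5, 0.2, 0.6]
gripper_width: 91.1
gripper_force: 0.0
```

Request:
send_rows([
  [[0.31,-0.88,0,0,1],[0.31,-0.88,0,0,1],[0.31,-0.88,0,0,1],[0,0,0,0,1]],
])

```text
time_s: 2.52
ee_pos: [499.4, 308.0, 321.5]
ee_rot: [-179.9, 0.1, 1.4]
force: [-0.6, -0.5, -1.0]
gripper_width: 91.3
gripper_force: 0.0
```

```bash
cat > track.py <<'E'
import numpy as np,cv2,sys
from workcell import env
def bar(name,save=None):
    f=env.grab_frame(name);P=f["pixels"].astype(int);D=f["depth"];K=f["intrinsics"];T=f["cam_to_world"]
    if save: cv2.imwrite(save,f["pixels"][:,:,::-1])
    v,u=np.mgrid[:384,:512]
    X=(np.stack([(u-K[0,2])/K[0,0]*D,(v-K[1,2])/K[1,1]*D,D,np.ones_like(D)],-1)@T.T)[...,:3]
    m=(D>0)&(P[...,0]>1.6*P[...,2])&(P[...,0]>P[...,1]*1.2)&(abs(X[...,2]-250)<18)&(abs(X[...,0]-500)<98)
    A=X[m]
    if len(A)<30: return None
    # press coords
    c,s=np.cos(.0198),np.sin(.0198);d=A[:,:2]-[504.2,27.1];px=d@[c,s];py=d@[-s,c]
    # edge midpoint and mean of the highest points (bar crest)
    top=A[:,2]>np.percentile(A[:,2],75)
    return dict(n=len(A),px=(px.min().round(),px.max().round()),q_mid=(300-(np.percentile(py,2)+np.percentile(py,98))/2).round(1),q_top=(300-py[top].mean()).round(1),zmax=np.percentile(A[:,2],97).round(1))
if __name__=="__main__":
    t=env.state()
    e=np.array(t["ee_pos"][:2])-[504.2,27.1];g=300-e@[-np.sin(.0198),np.cos(.0198)]
    print("t",round(t["time_s"],2),"tool q",round(g,1),"px",round(e@[np.cos(.0198),np.sin(.0198)],1),"z",round(t["ee_pos"][2],1),"w",round(t["gripper_width"],1))
    for n in sys.argv[1].split(","): print(n,bar(n,sys.argv[2]+n+".png" if len(sys.argv)>2 else None))
E
python3 track.py top,wrist pics/a_; cd pics; python3 -c "
import cv2,numpy as np
cv2.imwrite('a2.png',cv2.resize(np.hstack([cv2.imread('a_top.png'),cv2.imread('a_wrist.png')]),(800,300)))"
```

```text
t 2.52 tool q 19.0 px 0.8 z 321.5 w 91.3
top {'n': 523, 'px': (np.float64(-69.0), np.float64(99.0)), 'q_mid': np.float64(23.4), 'q_top': np.float64(22.9), 'zmax': np.float64(263.4)}
wrist {'n': 5867, 'px': (np.float64(-97.0), np.float64(99.0)), 'q_mid': np.float64(20.8), 'q_top': np.float64(20.7), 'zmax': np.float64(259.3)}
```

View pics/a2.png

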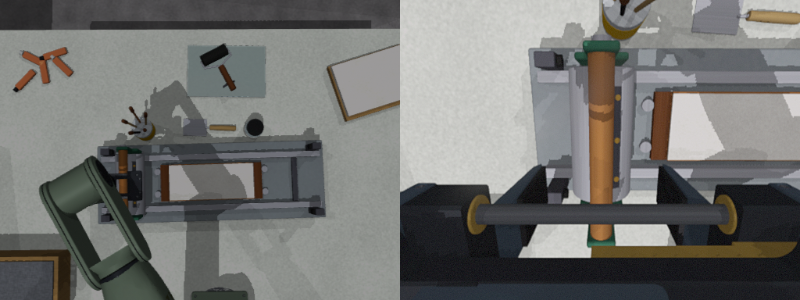

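The wrist view (right half) shows the bar at about (602,150), centred between the fingers at about x 530 and 690. Both cameras put it at q ≈ 21–23, so I'm descending astride it.

Request:
send_rows([
  [[0,0.05,0.48,0,1],[0,0,0.48,0,1],[0,0,0.48,0,1],[0,0,0.48,0,1],[0,0,0.4,0,1]],
])

```text
time_s: 3.03
ee_pos: [497.5, 298.4, 230.1]
ee_rot: [179.9, 0.1, 1.0]
force: [0.1, -0.3, 0.1]
gripper_width: 91.2
gripper_force: 0.0
```

Request:
send_rows([
  [[0,0,0,0,1],[0,0,0,0,1]],
])

```text
time_s: 3.2
ee_pos: [497.8, 299.0, 231.1]
ee_rot: [179.9, 0.1, 1.1]
force: [0.9, -0.1, 0.3]
gripper_width: 91.0
gripper_force: 0.0
```

```bash
python3 track.py top,wrist pics/b_
```

```text
t 3.2 tool q 28.1 px -1.0 z 231.1 w 91.0
top {'n': 373, 'px': (np.float64(-97.0), np.float64(99.0)), 'q_mid': np.float64(23.7), 'q_top': np.float64(22.4), 'zmax': np.float64(263.7)}
wrist {'n': 11217, 'px': (np.float64(-57.0), np.float64(100.0)), 'q_mid': np.float64(20.9), 'q_top': np.float64(20.7), 'zmax': np.float64(259.2)}
```

View pics/b_wrist.png

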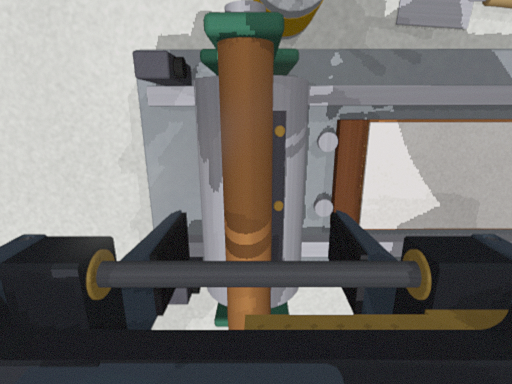

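The bar (x 225–270) stands between the pads (about x 185 and 335) with a gap of some 24 mm behind it. Next I'll close that gap slowly, then ramp up.

Request:
send_rows([
  [[0,0.12,0,0,1],[0,0.12,0,0,1],[0,0.07,0,0,1],[0,0.05,0,0,1],[0,0.05,0,0,1]],
])

```text
time_s: 3.72
ee_pos: [498.8, 283.6, 231.4]
ee_rot: [-180.0, -0.0, 1.1]
force: [-0.0, 0.4, -1.0]
gripper_width: 91.2
gripper_force: 0.0
```

Request:
send_rows([
  [[0,0.05,0,0,1],[0,0.05,0,0,1],[0,0.05,0,0,1]],
])

```text
time_s: 3.97
ee_pos: [498.8, 277.8, 231.1]
ee_rot: [180.0, 0.0, 1.1]
force: [-0.0, 1.2, -0.1]
gripper_width: 91.1
gripper_force: 0.0
```

```bash
python3 track.py wrist
```

```text
t 3.97 tool q 49.2 px -0.5 z 231.1 w 91.1
wrist {'n': 11787, 'px': (np.float64(-59.0), np.float64(100.0)), 'q_mid': np.float64(21.5), 'q_top': np.float64(20.9), 'zmax': np.float64(259.2)}
```

Request:
send_rows([
  [[0,0.04,0,0,1],[0,0.05,0,0,1],[0,0.06,0,0,1],[0,0.07,0,0,1],[0,0.08,0,0,1]],
])

```text
time_s: 4.43
ee_pos: [499.0, 265.6, 231.1]
ee_rot: [180.0, -0.0, 1.1]
force: [0.1, -0.3, -0.9]
gripper_width: 91.1
gripper_force: 0.0
```

Request:
send_rows([
  [[0,0.09,0,0,1],[0,0.1,0,0,1],[0,0.11,0,0,1],[0,0.12,0,0,1],[0,0.13,0,0,1]],
])

```text
time_s: 4.85
ee_pos: [499.4, 243.4, 231.1]
ee_rot: [180.0, -0.0, 1.1]
force: [0.1, 0.8, 0.2]
gripper_width: 91.3
gripper_force: 0.0
```

```bash
python3 track.py wrist
```

```text
t 4.85 tool q 83.6 px -0.5 z 231.1 w 91.3
wrist {'n': 11761, 'px': (np.float64(-59.0), np.float64(99.0)), 'q_mid': np.float64(52.5), 'q_top': np.float64(51.9), 'zmax': np.float64(259.1)}
```

Request:
send_rows([
  [[0,0.13,0,0,1],[0,0.15,0,0,1],[0,0.17,0,0,1],[0,0.185,0,0,1],[0,0.19,0,0,1]],
])

```text
time_s: 5.32
ee_pos: [500.1, 210.4, 231.1]
ee_rot: [-180.0, -0.0, 1.1]
force: [-0.7, -0.0, 0.6]
gripper_width: 91.3
gripper_force: 0.0
```

Request:
send_rows([
  [[0,0.19,0,0,1],[0,0.19,0,0,1],[0,0.1,0,0,1],[0,0.07,0,0,1],[0,0.07,0,0,1]],
])

```text
time_s: 5.73
ee_pos: [500.6, 185.8, 231.2]
ee_rot: [-180.0, -0.0, 1.1]
force: [-0.2, -0.6, 0.7]
gripper_width: 91.1
gripper_force: 0.0
```

```bash
python3 track.py wrist
```

```text
t 5.73 tool q 141.3 px -0.4 z 231.2 w 91.1
wrist {'n': 11207, 'px': (np.float64(-55.0), np.float64(97.0)), 'q_mid': np.float64(125.7), 'q_top': np.float64(125.5), 'zmax': np.float64(259.2)}
```

Request:
send_rows([
  [[0,0.15,0,0,1],[0,0.16,0,0,1],[0,0.18,0,0,1],[0,0.19,0,0,1],[0,0.19,0,0,1]],
])

```text
time_s: 6.2
ee_pos: [501.3, 150.5, 231.1]
ee_rot: [180.0, -0.0, 1.1]
force: [0.1, 0.4, 0.1]
gripper_width: 91.1
gripper_force: 0.0
```

```bash
python3 track.py wrist
```

```text
t 6.2 tool q 176.5 px -0.5 z 231.1 w 91.1
wrist {'n': 10872, 'px': (np.float64(-56.0), np.float64(97.0)), 'q_mid': np.float64(169.1), 'q_top': np.float64(169.1), 'zmax': np.float64(259.2)}
```

Request:
send_rows([
  [[0,0.18,0,0,1],[0,0.19,0,0,1],[0,0.19,0,0,1],[0,0.19,0,0,1],[0,0.19,0,0,1]],
])

```text
time_s: 6.67
ee_pos: [502.0, 113.0, 231.1]
ee_rot: [180.0, -0.0, 1.1]
force: [-0.1, -0.4, 0.5]
gripper_width: 91.3
gripper_force: 0.0
```

```bash
python3 track.py wrist
```

```text
t 6.67 tool q 214.1 px -0.5 z 231.1 w 91.3
wrist {'n': 10668, 'px': (np.float64(-56.0), np.float64(96.0)), 'q_mid': np.float64(210.7), 'q_top': np.float64(210.7), 'zmax': np.float64(259.2)}
```

Request:
send_rows([
  [[0,0.19,0,0,1],[0,0.2,0,0,1],[0,0.2,0,0,1],[0,0.19,0,0,1],[0,0.18,0,0,1]],
])

```text
time_s: 7.13
ee_pos: [502.8, 74.6, 231.1]
ee_rot: [180.0, -0.0, 1.1]
force: [0.9, 0.4, 0.0]
gripper_width: 91.0
gripper_force: 0.0
```

Request:
send_rows([
  [[0,0.18,0,0,1],[0,0.18,0,0,1],[0,0.18,0,0,1],[0,0.18,0,0,1],[0,0.18,0,0,1]],
])

```text
time_s: 7.55
ee_pos: [503.5, 38.7, 231.2]
ee_rot: [180.0, -0.0, 1.1]
force: [-0.2, -0.5, -0.2]
gripper_width: 91.1
gripper_force: 0.0
```

```bash
python3 track.py wrist
```

```text
t 7.55 tool q 288.4 px -0.5 z 231.2 w 91.1
wrist {'n': 10531, 'px': (np.float64(-57.0), np.float64(94.0)), 'q_mid': np.float64(284.5), 'q_top': np.float64(284.7), 'zmax': np.float64(259.2)}
```

Request:
send_rows([
  [[0,0.17,0,0,1],[0,0.18,0,0,1],[0,0.18,0,0,1],[0,0.17,0,0,1],[0,0.165,0,0,1]],
])

```text
time_s: 8.02
ee_pos: [504.2, 4.1, 231.2]
ee_rot: [180.0, -0.0, 1.1]
force: [0.2, 0.1, 0.3]
gripper_width: 91.1
gripper_force: 0.0
```

Request:
send_rows([
  [[0,0.16,0,0,1],[0,0.16,0,0,1],[0,0.16,0,0,1],[0,0.16,0,0,1],[0,0.16,0,0,1]],
])

```text
time_s: 8.43
ee_pos: [504.8, -27.8, 231.1]
ee_rot: [180.0, -0.0, 1.1]
force: [0.1, -0.9, 0.6]
gripper_width: 91.2
gripper_force: 0.0
```

```bash
python3 track.py wrist
```

```text
t 8.43 tool q 354.9 px -0.5 z 231.1 w 91.2
wrist {'n': 10287, 'px': (np.float64(-58.0), np.float64(93.0)), 'q_mid': np.float64(352.1), 'q_top': np.float64(352.2), 'zmax': np.float64(259.2)}
```

Request:
send_rows([
  [[0,0.155,0,0,1],[0,0.16,0,0,1],[0,0.16,0,0,1],[0,0.15,0,0,1],[0,0.15,0,0,1]],
])

```text
time_s: 8.9
ee_pos: [505.4, -58.8, 231.2]
ee_rot: [180.0, -0.0, 1.1]
force: [0.3, -0.3, 0.4]
gripper_width: 91.7
gripper_force: 0.0
```

Request:
send_rows([
  [[0,0.145,0,0,1],[0,0.145,0,0,1],[0,0.145,0,0,1],[0,0.14,0,0,1],[0,0.14,0,0,1]],
])

```text
time_s: 9.32
ee_pos: [506.0, -87.4, 231.1]
ee_rot: [180.0, -0.0, 1.1]
force: [-0.1, -0.3, 0.3]
gripper_width: 91.1
gripper_force: 0.0
```

```bash
python3 track.py wrist
```

```text
t 9.32 tool q 414.5 px -0.5 z 231.1 w 91.1
wrist {'n': 10077, 'px': (np.float64(-56.0), np.float64(92.0)), 'q_mid': np.float64(413.4), 'q_top': np.float64(413.5), 'zmax': np.float64(259.2)}
```

Request:
send_rows([
  [[0,0.145,0,0,1],[0,0.145,0,0,1],[0,0.145,0,0,1],[0,0.14,0,0,1],[0,0.14,0,0,1]],
])

```text
time_s: 9.78
ee_pos: [506.6, -116.0, 231.2]
ee_rot: [180.0, -0.0, 1.1]
force: [-0.5, 0.4, 0.3]
gripper_width: 91.4
gripper_force: 0.0
```

Request:
send_rows([
  [[0,0.135,0,0,1],[0,0.135,0,0,1],[0,0.13,0,0,1],[0,0.13,0,0,1]],
])

```text
time_s: 10.12
ee_pos: [507.0, -137.1, 231.1]
ee_rot: [180.0, -0.0, 1.1]
force: [-0.4, -0.5, 0.4]
gripper_width: 91.2
gripper_force: 0.0
```

```bash
python3 track.py wrist
```

```text
t 10.12 tool q 464.2 px -0.5 z 231.1 w 91.2
wrist {'n': 9982, 'px': (np.float64(-57.0), np.float64(91.0)), 'q_mid': np.float64(464.1), 'q_top': np.float64(464.2), 'zmax': np.float64(259.2)}
```

Request:
send_rows([
  [[0,0.14,0,0,0],[0,0.13,0,0,0],[0,0.125,0,0,0],[0,0.125,0,0,0]],
], squeeze=10)

```text
time_s: 10.5
ee_pos: [507.4, -157.9, 231.2]
ee_rot: [180.0, -0.0, 1.1]
force: [-0.3, -0.3, 0.0]
gripper_width: 67.2
gripper_force: 0.0
```

Request:
send_rows([
  [[0,0.12,0,0,0],[0,0.12,0,0,0],[0,0.12,0,0,0],[0,0.12,0,0,0],[0,0.115,0,0,0]],
])

```text
time_s: 10.92
ee_pos: [507.9, -181.7, 231.2]
ee_rot: [180.0, 0.0, 1.1]
force: [0.7, -0.0, 0.2]
gripper_width: 33.8
gripper_force: 0.0
```

Nearly closed, with the bar at about 0.51 m. Next I'll close and ramp down.

Request:
send_rows([
  [[0,0.11,0,0,0],[0,0.1,0,0,0],[0,0.08,0,0,0],[0,0.06,0,0,0],[0,0.04,0,0,0]],
])

```text
time_s: 11.33
ee_pos: [508.2, -197.2, 231.1]
ee_rot: [180.0, -0.0, 1.1]
force: [-0.1, -0.0, -0.5]
gripper_width: 27.7
gripper_force: 10.0
```

Request:
send_rows([
  [[0,0.02,0,0,0],[0,0,0,0,0],[0,0,0,0,0],[0,0,0,0,0],[0,0,0,0,0]],
])

```text
time_s: 11.75
ee_pos: [508.2, -197.3, 231.1]
ee_rot: [-180.0, -0.0, 1.1]
force: [0.5, 0.7, -0.3]
gripper_width: 27.2
gripper_force: 10.0
```

Request:
send_rows([
  [[0,0,0,0,0],[0,0,0,0,0],[0,0,0,0,0],[0,0,0,0,0],[0,0,0,0,0]],
])

```text
time_s: 12.17
ee_pos: [508.2, -197.5, 231.1]
ee_rot: [180.0, -0.0, 1.1]
force: [-0.0, 0.3, 0.1]
gripper_width: 27.8
gripper_force: 10.0
```

```bash
python3 track.py wrist
```

```text
t 12.17 tool q 524.7 px -0.4 z 231.1 w 27.8
wrist {'n': 9828, 'px': (np.float64(-46.0), np.float64(90.0)), 'q_mid': np.float64(524.0), 'q_top': np.float64(524.2), 'zmax': np.float64(259.2)}
```

Request:
send_rows([
  [[0,0,0,0,1],[0,0,0,0,1],[0,0,0,0,1],[0,0,0,0,1],[0,0,0,0,1]],
])

```text
time_s: 12.63
ee_pos: [508.2, -197.5, 231.2]
ee_rot: [180.0, -0.0, 1.1]
force: [0.4, 0.7, 0.8]
gripper_width: 58.4
gripper_force: 0.0
```

Request:
send_rows([
  [[0,0,0,0,1],[0,0,0,0,1],[0,0,0,0,1],[0,0,0,0,1],[0,0,0,0,1]],
])

```text
time_s: 13.05
ee_pos: [508.2, -197.5, 231.2]
ee_rot: [180.0, -0.0, 1.1]
force: [0.0, -0.4, 0.3]
gripper_width: 90.0
gripper_force: 0.0
```

```bash
python3 track.py wrist
```

```text
t 13.05 tool q 524.7 px -0.4 z 231.2 w 90.0
wrist {'n': 9817, 'px': (np.float64(-56.0), np.float64(90.0)), 'q_mid': np.float64(524.1), 'q_top': np.float64(524.2), 'zmax': np.float64(259.2)}
```

The roller hasn't moved. I'll raise clear and check once more.

Request:
send_rows([
  [[0,0,-0.5,0,1],[0,0,-0.5,0,1],[0,0,-0.5,0,1],[0,0,-0.5,0,1],[0,0,-0.3,0,1]],
])

```text
time_s: 13.52
ee_pos: [508.7, -197.8, 325.5]
ee_rot: [179.9, -0.2, 1.1]
force: [0.7, 0.1, 0.6]
gripper_width: 91.3
gripper_force: 0.0
```

Request:
send_rows([
  [[0,0,0,0,1],[0,0,0,0,1],[0,0,0,0,1],[0,0,0,0,1]],
])

```text
time_s: 13.85
ee_pos: [507.6, -197.4, 321.7]
ee_rot: [-179.9, 0.1, 1.1]
force: [0.3, -0.7, -0.1]
gripper_width: 91.4
gripper_force: 0.0
```

```bash
python3 track.py wrist && python3 -c "
from workcell import env
print(env.job_done())"
```

```text
t 13.85 tool q 524.5 px -1.0 z 321.7 w 91.4
wrist {'n': 5518, 'px': (np.float64(-104.0), np.float64(89.0)), 'q_mid': np.float64(524.1), 'q_top': np.float64(524.4), 'zmax': np.float64(259.3)}
the job is handed in; nothing more can be done
None
```

Proof pulled and handed in (verdict not shown): the roller coasted free across the sheet with the open fingers astride its bar for over 3 s, was gripped past the sheet, stopped at about 0.524 m and let go; nothing came near the jar, tin or knife.

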